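# Hold an angle bracket in the corner of a drill jig

### The arm

A 7-joint arm with a two-finger parallel gripper is mounted at the origin on the work surface. World frame = base frame: x ahead of the robot, y to its left, z up, the work surface at z = 0. Lengths are in m, angles in rad, forces in N, time in s.
With the tool pointing down it reaches from about 0.35 to 0.9 m from the base axis. Payload 8.1 kg.
Tool frame: the origin (TCP) lies on the centre line of the jaws, within the pads' length; the fingertips stand 19 mm ahead of it and the grasp point (between the pads) is the TCP (arm.tip_reach is the distance from the TCP to the fingertips, in m); z points along the fingers, y is the line along which they close (so a half turn about z gives the same grasp; the last joint's range is limited). The gripper opens to 92 mm and grips with 3 to 60 N. Pads are 19 mm wide; open, the fingers measure 130 mm over their backs; the gripper's body (75 mm by 190 mm) begins 47 mm behind the grasp point.
Start: joints at [1.098, 0.434, 0.025, 1.573, -0.012, 1.134, -0.075], TCP at [0.226, -0.583, 0.246] pointing down, gripper open.
Joint ranges: [-2.62, 2.62], [-0.44, 2.09], [-1.27, 1.32], [0.08, 2.57], [-1.32, 4.46], [0.12, 2], [-2.74, 2.74]. Speed limits (rad/s): [2.22, 2.22, 3.01, 3.01, 3.14, 3.14, 3.14].

### API

Orientations are given as a rotation vector (axis times angle).
In Python, from cell import arm gives the robot as it stands.
- The arm moves only by the tool arm_command, never from a script. Its argument "targets" is a list that holds one entry, the list of rows, each a list of 6 numbers: the shift along the tool's x, y, z in m, then the turn, a rotation vector about the tool's x, y, z in rad. A call has 1 to 10 rows; each row shifts and turns the commanded pose from where the row before left it, along the tool's axes as they then stand; what a row does not reach is not made up. A row lasts 1/8 s, in which the tool goes at most 62.5 mm and 10.7 degrees, less where a joint would pass 70% of its speed; a pose out of reach is approached as far as the arm can. A call with a gripper value outside its range is refused whole. "jaw" is the finger opening in m, from 0 to 0.0918, set as the call begins (left out, the last holds). The fingers move at their own pace and stop on an object; "newtons" is the grip in N (left out, the last holds). Time passes only in rows, so rows that do not move let the fingers close. It gives the time, the measured TCP pose, the force, the opening and the grip force at its end, in the units of the state.
- arm.observe(): the state, without advancing time (a new reading comes with each control period).
- arm.get_image(name): name is "scene" or "top"; returns a dict with "pixels" (420x560x3 uint8, red, green, blue), "z_map" (420x560 float32, m along the optical axis (not along the pixel's ray), 0 where there is no reading), "fx", "fy", "cx", "cy" (pixels), "xyz" and "rotation" of the camera in the world. Camera axes: x right, y down, z forward; pixel columns grow to the right and rows downward; lengths in m; the calibration is good to about 2 mm. A picture is of the moment at which its call begins.
- arm.sign_off(): hands the job in; it is judged then, once.
The state is a dict: "clock": time; "joints": joint angles; "dq": joint speeds; "joint_efforts": joint torques, N m; "position": TCP position; "ee_rot": TCP orientation; "force": force on the tool from outside, world axes, zero at the start; "ft_torque": the same for the moment, N m; "width": opening from 0.0 (shut) to 1.0 (fully open); "gripper_force": force on a finger pad.
Only numpy, scipy, OpenCV 4.12 (cv2) and the standard library are available. Lean on these libraries where they do the work, as an engineer would, in place of code of your own. Each camera call takes 0.05 s, during which the arm holds its last target. There are 200 camera calls.

### The job

Set the loose aluminium angle bracket in the drill jig for drilling: flat leg down on the plywood, its end slid in under the bush plate, the back of its upright leg against the long back fence and its end against the end stop. Press it firmly against both fences at once and finish while still holding it pressed there, so that it could be drilled now. Leave the other things on the bench where they are.

Things in the scene. Friction and masses are not known exactly. Their poses are not given: they have to be found in the camera images.
- bracket_leg (a point): Loose L-shaped aluminium bracket, 0.21-0.34 kg, 110 mm long, legs 60 mm wide and 8 mm thick, standing on its flat leg. Point: centre of the upright leg (pinch it from above), 4 mm inside its back face, 30 mm over the bracket's underside, 30 mm below its top. z up, y along the length (ends at +55, -55 mm), +x out through the back face; the flat leg reaches to x = -56 mm
- jig_corner (a point): Corner of the drill jig fixed to the bench: plywood base 18 mm thick, x -115 to 45 mm, y -195 to 65 mm from here, with two steel fences and a bush plate. Point: on the plywood's top, where the two fence faces' planes meet. z up; open side towards -x and -y. A bracket fully home has bracket_leg at x -4, y -55, z 30 mm here, axes the same way
- back_fence: Long back fence of the jig, a smooth steel bar 20 mm high over the plywood. Its face is the plane x = 0, looking to -x, from y = -165 to -8 mm; 20 mm thick. Origin and axes as jig_corner
- end_stop: Short end fence of the jig, steel, 12 mm high over the plywood, under the bush plate. Its face is the plane y = 0, looking to -y, from x = -62 to -10 mm; 26 mm thick. Origin and axes as jig_corner
- bush_plate: Fixed steel plate with a drill hole and brass collar on top of the end stop. It overhangs the plywood from y = -32 mm to 0, x = -60 to -18 mm; underside 12 mm, top 22 mm, collar top 27 mm above the plywood. The flat leg (8 mm) slides in under it along the back fence, while the upright leg passes between it and that fence. Origin and axes as jig_corner
- parts_tray: Bystander: open red plastic tray with bolts, 150 x 220 x 50 mm; origin under its centre
- oil_bottle: Bystander: white bottle, 54 mm across and 130 mm tall; origin under its centre
- cordless_drill: Bystander: cordless drill lying on its side, about 260 x 210 mm and 60 mm high; origin under the motor housing, x along the drill bit, the handle and battery towards -y
- screwdriver: Bystander: screwdriver lying flat, about 0.2 m long; origin under its middle, x along the shaft
Mind the look-alikes: they are no part of the job. What is shaped like the part that bears bracket_leg but black or blue is not meant.

How it is judged:
At the end, for the whole second after the job is handed in: Through the last second the fingers hold the bracket in the jig's corner, pressing it on the back fence and on the end stop with over 2 N each; it is within 2 mm of home, flat on the plywood (raised under 2 mm, tipped under 2 degrees), square within 2 degrees and at rest (x of bracket_leg in the frame of jig_corner between -0.006 and -0.002 m and y of bracket_leg in the frame of jig_corner between -0.057 and -0.053 m and z of bracket_leg in the frame of jig_corner below 0.032 m and angle between the y axis of bracket_leg and the y axis of jig_corner, either way round below 0.035 rad and angle between bracket_leg's own z axis and vertical below 0.035 rad and contact force between bracket and back_fence above 2 N and contact force between bracket and end_stop above 2 N and contact force between the fingers and bracket above 2 N and linear speed of bracket below 0.01 m/s); the arm keeps its last pose, push and grip.
It fails at once if another thing on the bench is pushed away by more than 30 mm (distance of any of parts_tray, oil_bottle, cordless_drill, screwdriver from where it was at the start of the episode above 0.03 m).
It also fails if it takes over 51 s, if anything falls off the work surface, if the arm or the gripper's body presses on something with over 40 N, if the wrist force passes 120 N, or if a joint passes its speed limit or range.

## Working session

There is one attempt and no reset: what is moved stays moved. The work goes in short steps, Python scripts to look and compute and a tool call to move; the robot and the scene stay as the last step left them, time stands still between calls to the robot, and variables do not carry over. Pictures are saved under pics/ and viewed, at most 10 in all, crops included, and the job is handed in when it is done.

Besides the shell and the picture viewer there is one more tool, called as name([rows], argument=value, ...), one row to a line, values as JSON. arm_command: Moves the arm, as the interface text tells. Its arguments: {"type":"object","properties":{"targets":{"type":"array","items":{"type":"array","items":{"type":"array","items":{"type":"number"}}}},"jaw":{"type":"number"},"newtons":{"type":"number"}},"required":["targets"]}

```bash
mkdir -p pics; cat > h.py <<'E'
import numpy as np,cv2,pickle
from cell import arm
def grab(n):
    d=arm.get_image(n); pickle.dump(d,open(f'pics/{n}.pkl','wb')); return d
def load(n): return pickle.load(open(f'pics/{n}.pkl','rb'))
def world(d,u,v,z=None):
    u=np.asarray(u,float);v=np.asarray(v,float)
    r=np.stack([(u-d['cx'])/d['fx'],(v-d['cy'])/d['fy'],np.ones_like(u)],-1)
    R=np.array(d['rotation']); 
    if R.shape!=(3,3): R=cv2.Rodrigues(R.astype(float))[0]
    w=r@R.T; o=np.array(d['xyz'])
    if z is None: t=d['z_map'][v.astype(int),u.astype(int)]
    else: t=(z-o[2])/w[...,2]
    return o+w*np.asarray(t)[...,None]
E
python3 - <<'E'
from h import *
for n in('top','scene'):
    d=grab(n); print(n,d['xyz'],d['rotation'],d['fx']); cv2.imwrite(f'pics/{n}0.png',d['pixels'][...,::-1])
s=arm.observe();print(s)
E
```

```text
top [ 0.35121996 -0.0042419   1.26202298] [-2.17759972  2.0416654  -0.20202373] 426.5978474474105
scene [1.03943466 0.48960485 1.11636307] [-1.0639828  -2.62450166  0.75442036] 410.3835526860187
{'clock': 0.1, 'joints': array([ 1.09838825,  0.43512997,  0.02498467,  1.57397482, -0.0116001 ,
        1.13397363, -0.07507059]), 'dq': array([ 0.00124615, -0.00083344,  0.00147872, -0.00261136,  0.00084395,
        0.00078746,  0.0006768 ]), 'joint_efforts': array([ 2.44457333e-03, -6.69126749e+01,  9.87623669e-01, -3.15148115e+01,
       -6.06214441e-02,  3.74506821e-02,  1.02972990e-04]), 'position': array([ 0.22569968, -0.58238868,  0.24505015]), 'ee_rot': array([-3.08678843e+00, -5.77275024e-01,  5.81376864e-04]), 'force': array([-0.85453198, -0.5130347 ,  0.09299049]), 'ft_torque': array([-0.01387063, -0.01541159, -0.00986746]), 'gripper_force': 0.0, 'width': 0.9988107572393019}
```

View pics/top0.png

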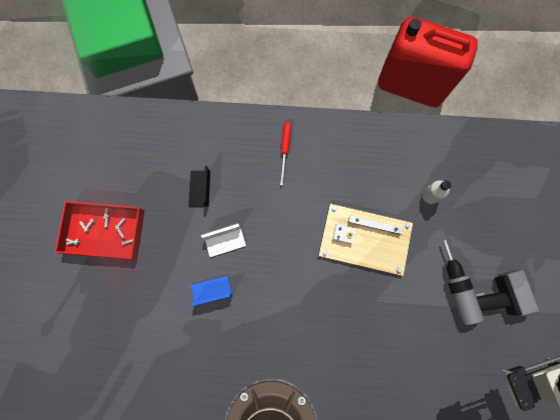

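View pics/scene0.png

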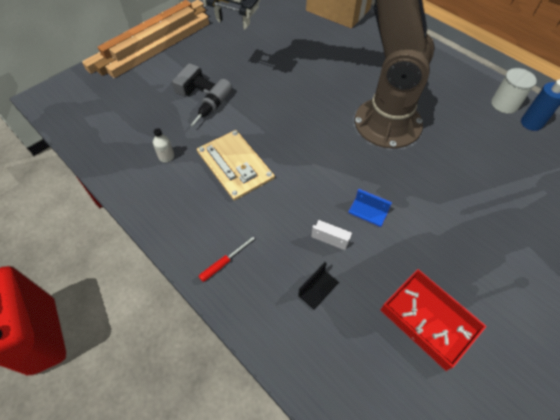

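Look-alikes in the top view: black bracket at (200,187), aluminium/white one at (224,240), blue one at (211,292). The task names the aluminium one and excludes black and blue. I'll confirm it in an enlarged crop and measure it together with the jig.

```bash
python3 - <<'E'
from h import *
d=load('top')
a=d['pixels'][215:270,190:260]; b=d['pixels'][195:285,310:420]
A=cv2.resize(a,None,fx=5,fy=5,interpolation=2); B=cv2.resize(b,None,fx=4,fy=4,interpolation=2)
H=max(A.shape[0],B.shape[0]); im=np.zeros((H,A.shape[1]+B.shape[1],3),np.uint8); im[:A.shape[0],:A.shape[1]]=A; im[:B.shape[0],A.shape[1]:]=B
cv2.imwrite('pics/crop1.png',im[...,::-1]); print(im.shape)
v,u=np.mgrid[0:420,0:560]; P=world(d,u,v)
hsv=cv2.cvtColor(d['pixels'],cv2.COLOR_RGB2HSV)
w=P[...,2]
print('bench z',np.median(w[150:160,240:260]))
def rect(m,n):
    c,_=cv2.findContours(m.astype(np.uint8),0,2); 
    for k in sorted(c,key=cv2.contourArea)[-1:]:
        r=cv2.minAreaRect(k);print(n,'area',cv2.contourArea(k),r,'\n',cv2.boxPoints(r).round(1).tolist())
        return cv2.boxPoints(r)
box=np.zeros((420,560),bool);box[215:270,190:260]=1
m=box&(w>.045); q=rect(m,'upright'); print(world(d,q[:,0],q[:,1],.06)[:,:2].round(4).tolist(), 'zmax',np.percentile(w[m],90))
m=box&(w>.004)&(w<.03)&(hsv[...,2]>120); q=rect(m,'flat'); print(world(d,q[:,0],q[:,1],.008)[:,:2].round(4).tolist(), np.median(w[m]))
box[:]=0;box[195:285,310:420]=1
m=box&(w>.012); q=rect(m,'ply'); print(world(d,q[:,0],q[:,1],.018)[:,:2].round(4).tolist(), np.median(w[m]))
m=box&(w>.031); c,_=cv2.findContours(m.astype(np.uint8),0,2)
for k in c:
    if cv2.contourArea(k)>20:
        r=cv2.minAreaRect(k);q=cv2.boxPoints(r);print('hi',cv2.contourArea(k),r,world(d,q[:,0],q[:,1],.038)[:,:2].round(4).tolist())
print(d['rotation'])
E
```

```text
(360, 790, 3)
bench z -0.00031724526968979205
upright area 109.5 ((219.47732543945312, 230.92820739746094), (3.7641420364379883, 38.89613342285156), 72.47443389892578) 
 [[200.39999389648438, 235.0], [237.5, 223.3000030517578], [238.60000610351562, 226.89999389648438], [201.5, 238.60000610351562]]
[[0.5075, 0.2347], [0.5479, 0.1323], [0.5378, 0.1282], [0.4975, 0.2304]] zmax 0.06347386502253778
flat area 632.5 ((224.53982543945312, 242.35940551757812), (19.516712188720703, 37.701332092285156), 73.81079864501953) 
 [[203.6999969482422, 238.1999969482422], [239.89999389648438, 227.6999969482422], [245.39999389648438, 246.5], [209.1999969482422, 257.0]]
[[0.5052, 0.2341], [0.5435, 0.1297], [0.4888, 0.109], [0.4511, 0.2126]] 0.007789195975474561
ply area 4484.0 ((365.8025817871094, 239.42919921875), (87.64521026611328, 53.92125701904297), 13.392498016357422) 
 [[316.8999938964844, 255.5], [329.3999938964844, 203.10000610351562], [414.70001220703125, 223.39999389648438], [402.20001220703125, 275.79998779296875]]
[[0.4748, -0.1019], [0.6334, -0.1318], [0.5881, -0.3854], [0.4323, -0.3497]] 0.018011491605359753
hi 276.5 ((343.6926574707031, 233.4341278076172), (20.53385353088379, 17.18138885498047), 12.094758033752441) [[0.5211, -0.1412], [0.5709, -0.1497], [0.562, -0.2083], [0.5124, -0.1993]]
hi 328.0 ((375.2353210449219, 224.55880737304688), (55.05558776855469, 7.761139869689941), 14.03624439239502) [[0.5768, -0.1847], [0.5995, -0.1895], [0.57, -0.3452], [0.5476, -0.3399]]
[-2.17759972  2.0416654  -0.20202373]
```

View pics/crop1.png

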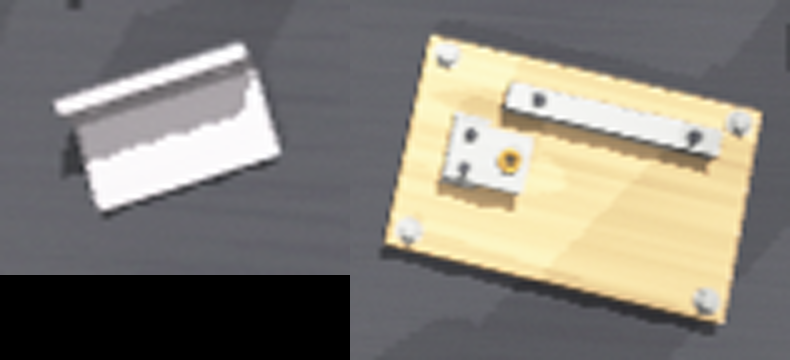

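The crop shows a light-grey aluminium L with its upright at the upper (+x) side, at about (220,231) in the full image. Its length is 110 mm and its top is at z≈0.06, both matching the description. The jig has the bush plate at (344,233) and the back fence at (375,225). Estimates:
- **Bracket:** bracket_leg at (0.523, 0.181), yaw about 21°.
- **Jig:** corner at (0.579, -0.179), yaw about -10.5°.

Next I move above the bracket.

arm_command([
  [[0.037, -0.04, 0, 0, 0, 0], [0.037, -0.04, 0, 0, 0, 0], [0.037, -0.04, 0, 0, 0, 0], [0.037, -0.04, 0, 0, 0, 0], [0.037, -0.04, 0, 0, 0, 0], [0.037, -0.04, 0, 0, 0, 0], [0.037, -0.04, 0, 0, 0, 0], [0.037, -0.04, 0, 0, 0, 0], [0.037, -0.04, 0, 0, 0, 0], [0.037, -0.04, 0, 0, 0, 0]],
], jaw=0.06)

```text
clock: 1.35
position: [0.4265, -0.0745, 0.2457]
ee_rot: [3.088, 0.577, 0.0]
force: [1.7, 0.1, 0.5]
width: 0.648
gripper_force: 0.0
```

arm_command([
  [[0.037, -0.04, 0, 0, 0, 0], [0.037, -0.04, 0, 0, 0, 0], [0.037, -0.04, 0, 0, 0, 0], [0.037, -0.04, 0, 0, 0, 0], [0.037, -0.04, 0, 0, 0, 0]],
])

```text
clock: 1.98
position: [0.5269, 0.1787, 0.2454]
ee_rot: [3.088, 0.577, -0.001]
force: [0.9, -1.0, 0.4]
width: 0.654
gripper_force: 0.0
```

arm_command([
  [[0, 0, 0, 0, 0, -0.174], [0, 0, 0, 0, 0, -0.174], [0, 0, 0, 0, 0, -0.174], [0, 0, 0, 0, 0, -0.174], [0, 0, 0, 0, 0, -0.174], [0, 0, 0, 0, 0, -0.174], [0, 0, 0, 0, 0, -0.174], [0, 0, 0, 0, 0, -0.174], [0, 0, 0, 0, 0, -0.174], [0, 0, 0, 0, 0, 0]],
])

```text
clock: 3.22
position: [0.5264, 0.1769, 0.2453]
ee_rot: [-1.783, -2.586, 0.001]
force: [0.7, -0.1, -0.3]
width: 0.653
gripper_force: 0.0
```

arm_command([
  [[0.005, -0.002, 0.04, 0, 0, 0], [0, 0, 0.04, 0, 0, 0], [0, 0, 0.04, 0, 0, 0], [0, 0, 0.035, 0, 0, 0], [0, 0, 0.025, 0, 0, 0], [0, 0, 0.019, 0, 0, 0], [0, 0, 0, 0, 0, 0]],
])

```text
clock: 4.1
position: [0.5223, 0.1808, 0.0457]
ee_rot: [-1.783, -2.585, 0.003]
force: [-0.2, -0.1, 0.7]
width: 0.65
gripper_force: 0.0
```

arm_command([
  [[0, 0, 0, 0, 0, 0], [0, 0, 0, 0, 0, 0], [0, 0, 0, 0, 0, 0], [0, 0, 0, 0, 0, 0], [0, 0, 0, 0, 0, 0], [0, 0, 0, 0, 0, 0]],
], jaw=0.0, newtons=40)

```text
clock: 4.85
position: [0.5232, 0.1812, 0.0468]
ee_rot: [1.781, 2.587, 0.001]
force: [0.5, 0.1, -0.4]
width: 0.086
gripper_force: 40.0
```

Opening is 7.9 mm at 40 N, so the 8 mm leg is gripped. I'll lift and carry it to the entry point in front of the bush plate.

arm_command([
  [[0, 0, -0.03, 0, 0, 0], [0, 0, -0.035, 0, 0, 0], [0, 0, -0.035, 0, 0, 0], [0, 0, 0, 0, 0, 0]],
])

```text
clock: 5.35
position: [0.524, 0.1819, 0.1488]
ee_rot: [1.78, 2.586, 0.005]
force: [0.4, -0.1, -3.2]
width: 0.085
gripper_force: 40.0
```

arm_command([
  [[-0.0444, -0.0145, 0, 0, 0, 0], [-0.0444, -0.0145, 0, 0, 0, 0], [-0.0444, -0.0145, 0, 0, 0, 0], [-0.0444, -0.0145, 0, 0, 0, 0], [-0.0444, -0.0145, 0, 0, 0, 0], [-0.0444, -0.0145, 0, 0, 0, 0], [-0.0444, -0.0145, 0, 0, 0, 0], [-0.0444, -0.0145, 0, 0, 0, 0], [-0.0444, -0.0145, 0, 0, 0, 0], [-0.0444, -0.0145, 0, 0, 0, 0]],
])

```text
clock: 6.6
position: [0.5449, -0.2868, 0.1449]
ee_rot: [-1.78, -2.586, 0.001]
force: [0.6, 0.4, -2.6]
width: 0.086
gripper_force: 40.0
```

arm_command([
  [[0, 0, 0, 0, 0, 0.137], [0, 0, 0, 0, 0, 0.137], [0, 0, 0, 0, 0, 0.137], [0, 0, 0, 0, 0, 0.136], [0, 0, 0, 0, 0, 0], [0, 0, 0, 0, 0, 0]],
])

```text
clock: 7.35
position: [0.5454, -0.2852, 0.1458]
ee_rot: [-2.41, -2.013, 0.001]
force: [0.0, -0.4, -1.6]
width: 0.086
gripper_force: 40.0
```

```bash
python3 - <<'E'
from h import *
A=[]
for n,(r0,r1,c0,c1) in dict(top=(190,290,300,430),scene=(100,220,160,300)).items():
    d=grab(n); A.append(cv2.resize(d['pixels'][r0:r1,c0:c1],(390,340),interpolation=2))
cv2.imwrite('pics/c2.png',np.hstack(A)[...,::-1])
s=arm.observe();print(s['position'],s['ee_rot'],s['force'],s['ft_torque'],s['clock'])
d=load('top');v,u=np.mgrid[0:420,0:560];w=world(d,u,v)
m=np.zeros((420,560),bool);m[190:290,300:430]=1
print(np.histogram(w[...,2][m],bins=np.arange(0,.3,.01)))
E
```

```text
[ 0.54565393 -0.28527112  0.14621469] [-2.41168665e+00 -2.01227499e+00  5.41749563e-04] [-0.58407842 -0.21472631 -2.57107732] [-0.0709993  -0.14748258 -0.03066658] 7.45
(array([2498, 2077,  438,  328,  171,    2,    0,    0,    0,    6,  286,
         19,   11,   12,    9,   33,    6,    0,    0,   15,   84,  172,
         45,  664,   23,   16,   14,   30,   75]), array([0.  , 0.01, 0.02, 0.03, 0.04, 0.05, 0.06, 0.07, 0.08, 0.09, 0.1 ,
       0.11, 0.12, 0.13, 0.14, 0.15, 0.16, 0.17, 0.18, 0.19, 0.2 , 0.21,
       0.22, 0.23, 0.24, 0.25, 0.26, 0.27, 0.28, 0.29]))
```

View pics/c2.png

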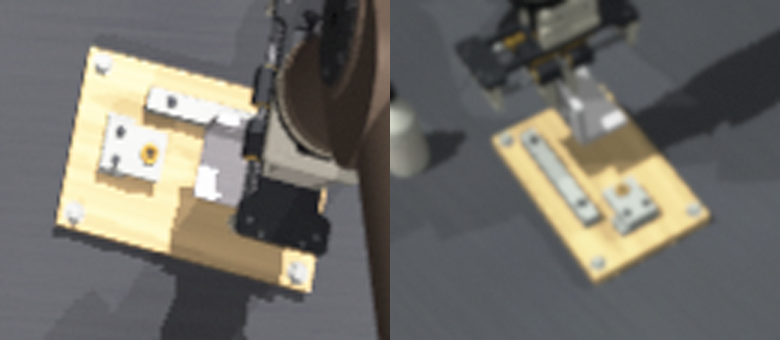

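The picture shows the bracket level, parallel to the fence and short of the bush plate (plate at about (135,145), leg end at about (207,160) in the left crop). I'll lower it now.

arm_command([
  [[0, 0, 0.03, 0, 0, 0.0], [0, 0, 0.025, 0, 0, 0], [0, 0, 0.015, 0, 0, 0], [0, 0, 0.005, 0, 0, 0], [0, 0, 0, 0, 0, 0]],
])

```text
clock: 8.07
position: [0.5462, -0.2854, 0.072]
ee_rot: [2.414, 2.01, 0.0]
force: [-1.1, 0.2, -2.5]
width: 0.083
gripper_force: 40.0
```

arm_command([
  [[0, 0, 0.002, 0, 0, 0], [0, 0, 0.002, 0, 0, 0], [0, 0, 0.002, 0, 0, 0], [0, 0, 0, 0, 0, 0]],
])

```text
clock: 8.57
position: [0.5458, -0.2853, 0.0656]
ee_rot: [-2.414, -2.01, 0.0]
force: [-0.4, -0.1, -2.0]
width: 0.083
gripper_force: 40.0
```

arm_command([
  [[0, 0, 0.001, 0, 0, 0], [0, 0, 0, 0, 0, 0]],
])

```text
clock: 8.82
position: [0.5461, -0.2853, 0.0649]
ee_rot: [2.414, 2.01, 0.0]
force: [1.0, -0.5, -0.9]
width: 0.088
gripper_force: 40.0
```

arm_command([
  [[0, 0, 0.001, 0, 0, 0], [0, 0, 0, 0, 0, 0]],
])

```text
clock: 9.07
position: [0.5461, -0.2854, 0.0648]
ee_rot: [2.414, 2.01, -0.0]
force: [-3.3, 1.6, 8.6]
width: 0.08
gripper_force: 40.0
```

arm_command([
  [[0.004, 0.002, -0.0006, 0, 0, 0], [0.006, 0.002, 0, 0, 0, 0], [0.006, 0, 0, 0, 0, 0], [0.006, 0, 0, 0, 0, 0], [0.006, 0, 0, 0, 0, 0], [0.006, 0, 0, 0, 0, 0], [0.005, 0, 0, 0, 0, 0], [0, 0, 0, 0, 0, 0]],
])

```text
clock: 10.07
position: [0.5578, -0.2466, 0.0648]
ee_rot: [2.412, 2.011, 0.002]
force: [0.6, 0.2, 6.7]
width: 0.087
gripper_force: 40.0
```

arm_command([
  [[0, 0.0015, 0, 0, 0, 0], [0, 0.0015, 0, 0, 0, 0], [0, 0, 0, 0, 0, 0]],
])

```text
clock: 10.45
position: [0.5598, -0.2472, 0.0648]
ee_rot: [-2.413, -2.011, 0.0]
force: [-3.8, 1.1, 10.2]
width: 0.084
gripper_force: 40.0
```

arm_command([
  [[0, 0.001, 0, 0, 0, 0], [0, 0.0, 0, 0, 0, 0]],
])

```text
clock: 10.7
position: [0.5607, -0.2474, 0.0648]
ee_rot: [-2.413, -2.011, 0.0]
force: [-4.7, 1.8, 9.9]
width: 0.088
gripper_force: 40.0
```

arm_command([
  [[0, 0.001, 0, 0, 0, 0], [0, 0.0, 0, 0, 0, 0]],
])

```text
clock: 10.95
position: [0.5617, -0.2476, 0.0648]
ee_rot: [-2.413, -2.011, 0.0]
force: [-3.3, 0.7, 10.5]
width: 0.088
gripper_force: 40.0
```

arm_command([
  [[0, 0.001, 0, 0, 0, 0], [0, 0.0, 0, 0, 0, 0]],
])

```text
clock: 11.2
position: [0.5626, -0.2478, 0.0648]
ee_rot: [-2.413, -2.011, 0.0]
force: [-4.0, 1.0, 10.4]
width: 0.083
gripper_force: 40.0
```

arm_command([
  [[0, 0.001, 0, 0, 0, 0], [0, 0.0, 0, 0, 0, 0]],
])

```text
clock: 11.45
position: [0.5636, -0.248, 0.0648]
ee_rot: [-2.413, -2.011, 0.0]
force: [-3.9, 1.3, 9.5]
width: 0.085
gripper_force: 40.0
```

arm_command([
  [[0.003, 0, 0, 0, 0, 0], [0.002, 0.0, 0, 0, 0, 0], [0, 0.0, 0, 0, 0, 0]],
])

```text
clock: 11.82
position: [0.5653, -0.2438, 0.0648]
ee_rot: [2.413, 2.01, 0.001]
force: [-0.5, -1.4, 6.7]
width: 0.084
gripper_force: 40.0
```

arm_command([
  [[0, 0.001, 0, 0, 0, 0], [0, 0.001, 0, 0, 0, 0], [0, 0, 0, 0, 0, 0]],
])

```text
clock: 12.2
position: [0.5663, -0.2438, 0.0648]
ee_rot: [-2.413, -2.01, 0.001]
force: [-4.8, 0.6, 10.3]
width: 0.084
gripper_force: 40.0
```

arm_command([
  [[0, 0.001, 0, 0, 0, 0], [0, 0.0, 0, 0, 0, 0]],
])

```text
clock: 12.45
position: [0.5665, -0.2439, 0.0648]
ee_rot: [-2.412, -2.01, 0.003]
force: [-7.4, 1.0, 13.8]
width: 0.083
gripper_force: 40.0
```

arm_command([
  [[0, 0.001, 0, 0, 0, 0], [0, 0.0, 0, 0, 0, 0]],
])

```text
clock: 12.7
position: [0.5667, -0.2439, 0.0648]
ee_rot: [-2.411, -2.009, 0.005]
force: [-11.5, 1.0, 17.4]
width: 0.082
gripper_force: 40.0
```

Fence contact found. I'll ease off slightly and slide to the end stop.

arm_command([
  [[0, -0.002, -0.0005, 0, 0, 0], [0.002, 0.0, 0, 0, 0, 0], [0.002, 0, 0, 0, 0, 0], [0, 0, 0, 0, 0, 0]],
])

```text
clock: 13.2
position: [0.567, -0.2407, 0.0648]
ee_rot: [-2.414, -2.01, 0.002]
force: [-3.4, -2.0, 6.8]
width: 0.084
gripper_force: 40.0
```

arm_command([
  [[0.001, 0, 0, 0, 0, 0], [0.001, 0.0, 0, 0, 0, 0], [0, 0, 0, 0, 0, 0]],
])

```text
clock: 13.58
position: [0.5672, -0.239, 0.0648]
ee_rot: [-2.414, -2.01, 0.002]
force: [-4.8, -2.6, 5.7]
width: 0.084
gripper_force: 40.0
```

arm_command([
  [[0.001, 0, 0, 0, 0, 0], [0.001, 0.0, 0, 0, 0, 0], [0, 0, 0, 0, 0, 0]],
])

```text
clock: 13.95
position: [0.5676, -0.2371, 0.0649]
ee_rot: [2.415, 2.01, -0.002]
force: [-4.4, -3.4, 6.3]
width: 0.081
gripper_force: 40.0
```

arm_command([
  [[0.001, 0, 0, 0, 0, 0], [0, 0, 0, 0, 0, 0]],
])

```text
clock: 14.2
position: [0.5678, -0.2361, 0.0648]
ee_rot: [-2.415, -2.01, 0.002]
force: [-4.2, -3.2, 5.3]
width: 0.089
gripper_force: 40.0
```

arm_command([
  [[0.001, 0, 0, 0, 0, 0], [0.001, 0.0, 0, 0, 0, 0], [0, 0, 0, 0, 0, 0]],
])

```text
clock: 14.58
position: [0.5681, -0.2341, 0.0648]
ee_rot: [-2.414, -2.01, 0.002]
force: [-3.6, -2.8, 6.4]
width: 0.088
gripper_force: 40.0
```

arm_command([
  [[0.001, 0, 0, 0, 0, 0], [0, 0.0, 0, 0, 0, 0]],
])

```text
clock: 14.82
position: [0.5683, -0.2331, 0.0648]
ee_rot: [-2.415, -2.01, 0.002]
force: [-4.8, -3.6, 7.3]
width: 0.084
gripper_force: 40.0
```

arm_command([
  [[0.001, 0, 0, 0, 0, 0], [0, 0, 0, 0, 0, 0]],
])

```text
clock: 15.08
position: [0.5685, -0.2323, 0.0648]
ee_rot: [2.414, 2.01, -0.002]
force: [-3.3, -4.0, 7.0]
width: 0.087
gripper_force: 40.0
```

arm_command([
  [[0.001, 0, 0, 0, 0, 0], [0, 0, 0, 0, 0, 0]],
])

```text
clock: 15.32
position: [0.5686, -0.2322, 0.0649]
ee_rot: [2.414, 2.009, -0.003]
force: [-5.2, -5.2, 6.8]
width: 0.085
gripper_force: 40.0
```

Stopped at the end stop, and the position matches the estimate (-0.125 against -0.126). Now I press both ways.

arm_command([
  [[0.001, 0, 0, 0, 0, 0], [0.001, 0.001, 0, 0, 0, 0], [0, 0.001, 0, 0, 0, 0], [0, 0, 0, 0, 0, 0]],
])

```text
clock: 15.82
position: [0.569, -0.2319, 0.0649]
ee_rot: [-2.416, -2.008, 0.009]
force: [-12.3, -8.7, 14.2]
width: 0.084
gripper_force: 40.1
```

arm_command([
  [[0.001, 0.001, 0, 0, 0, 0], [0, 0, 0, 0, 0, 0], [0, 0, 0, 0, 0, 0]],
])

```text
clock: 16.2
position: [0.569, -0.2319, 0.0648]
ee_rot: [-2.416, -2.007, 0.013]
force: [-14.7, -10.8, 16.8]
width: 0.082
gripper_force: 40.1
```

```bash
python3 - <<'E'
from h import *
A=[]
for n,(r0,r1,c0,c1) in dict(top=(190,290,300,430),scene=(100,220,160,300)).items():
    d=grab(n); A.append(cv2.resize(d['pixels'][r0:r1,c0:c1],(390,340),interpolation=2))
cv2.imwrite('pics/c3.png',np.hstack(A)[...,::-1])
s=arm.observe();print(s['position'],s['ee_rot'],s['force'],s['ft_torque'],s['clock'])
x,y=s['position'][:2];f=s['force'];print('ux',x*.983-y*.182,'uy',x*.182+y*.983,'Fx',f[0]*.983-f[1]*.182,'Fy',f[0]*.182+f[1]*.983)
R=cv2.Rodrigues(s['ee_rot'])[0];print('yaw',np.degrees(np.arctan2(R[1,1],R[0,1])),'tilt',np.degrees(np.arccos(-R[2,2])))
E
```

```text
[ 0.56901523 -0.23193082  0.06485972] [-2.41628277 -2.00669993  0.01269359] [-15.104244    -9.92057914  16.96803972] [-1.8713637   3.19683846  0.44595377] 16.3
ux 0.6015533815690708 uy -0.1244272204129203 Fx -13.041926445426196 Fy -12.500901702319913
yaw -10.58232190650282 tilt 0.4646693096231014
```

View pics/c3.png

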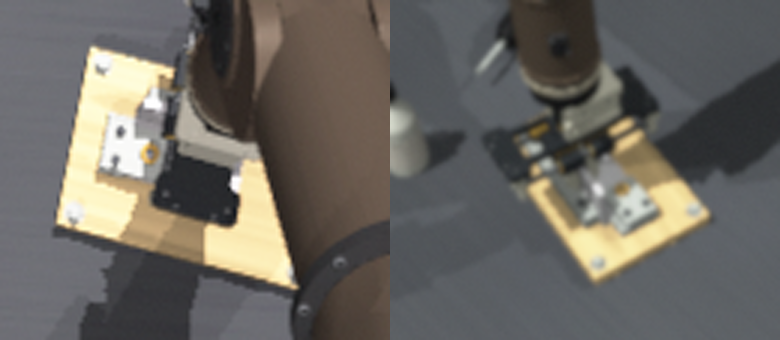

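The views show the leg end in under the bush plate and the upright between plate and fence; the tool stopped moving on both axes. Tool-side force is about 13 N and 12.5 N. I'll add a little margin along the end-stop direction, let it settle and check.

arm_command([
  [[0.001, 0.0005, -0.0003, 0, 0, 0], [0.001, 0.0005, 0, 0, 0, 0], [0, 0, 0, 0, 0, 0], [0, 0, 0, 0, 0, 0], [0, 0, 0, 0, 0, 0], [0, 0, 0, 0, 0, 0]],
])

```text
clock: 17.05
position: [0.5691, -0.2318, 0.0649]
ee_rot: [-2.418, -2.005, 0.017]
force: [-17.7, -14.1, 18.6]
width: 0.088
gripper_force: 40.1
```

```bash
python3 - <<'E'
from h import *
s=arm.observe();print(s['position'],s['clock'],s['gripper_force'],abs(s['dq']).max())
x,y=s['position'][:2];f=s['force'];print('ux',x*.983-y*.182,'uy',x*.182+y*.983,'F',f[0]*.983-f[1]*.182,f[0]*.182+f[1]*.983,f[2])
R=cv2.Rodrigues(s['ee_rot'])[0];print('yaw',np.degrees(np.arctan2(R[1,1],R[0,1])),'tilt',np.degrees(np.arccos(-R[2,2])))
E
```

```text
[ 0.56909054 -0.23184921  0.06487281] 17.05 40.10575219988823 0.0008823146092733477
ux 0.6016125615206711 uy -0.1243332993991604 F -14.847734296930659 -17.112957620007002 18.560994107002376
yaw -10.66514204270827 tilt 0.6225817646623499
```

Steady at rest: about 15 N on the fence side, 17 N on the stop side, tilt 0.6°, yaw -10.7° matching the fence. Handing in.

```bash
python3 -c "
from cell import arm
print(arm.sign_off())"
```

```text
the job is handed in; nothing more can be done
None
```

The aluminium bracket is in the drill jig, its end in under the bush plate, and was handed in at 17 s still held and pressed against both fences (about 15 N towards the back fence and 17 N towards the end stop, measured at the wrist); no verdict came back.

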